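# Set a coffee grinder and clamp the setting

### The job

On the coffee grinder, push the steel arm of the adjusting collar round with a fingertip until it points squarely at the marker tab on the ring below it, and then push the black clamp lever round until it is fully home against its stop, so that the setting is locked. Only push: do not pinch the arm or the lever, keep the collar down in its seat, push gently, and leave the marker and everything else on the bench where it is.

Things in the scene. Friction and masses are not known exactly. Their poses are not given: they have to be found in the camera images.
- grinder: coffee grinder fixed to the bench, hopper off: white round body, 184 mm across at its top flange (148 mm above the bench). Origin on the bench under the collar's vertical axis. Its front (chute, crumb tray; towards the robot) is along its own -x; its own +y is to the left as the robot sees it, where an aluminium bracket carries the clamp lever
- collar_axis (a point): point on the vertical axis of the adjusting collar (black knurled disc, 84 mm across, 162 to 194 mm above the bench), 194 mm above the bench
- pointer_tip (a point): outer end of the collar's only arm, on its top edge, 95 mm from the collar's axis, 194 mm above the bench. The arm is a straight upright steel bar pointing radially out of the collar, 42 to 95 mm from the axis, 10 mm thick, 22 mm tall (172 to 194 mm above the bench); this point's own -x points outwards along the arm
- marker_tip (a point): point on the marker, a low aluminium tab 9 mm wide lying radially, 64 to 104 mm from the collar's axis, on a stiff but draggable ring round the flange. Its top is 158 mm above the bench; arm and finger pass over it. The point is mid-width on the top, 95 mm from the axis: when the arm points at the marker, pointer_tip is straight above it
- collar (a joint): angle of the arm, rad: 0 = towards the grinder's front (its -x), growing counter-clockwise seen from above (1.57 = towards its own -y). Stops at -0.6 and 2.8. Steady friction of about 0.35 N m (some 5 N at the arm); stays where it is left. It always starts clockwise of the marker, by 0.4 to 2.4 rad
- marker (a joint): angle of the marker tab, rad, counted as for the collar's arm; between 0.8 and 2.0; to be left as it is
- collar_lift (a joint): how far the collar has been lifted off its seat, m: 0 = seated. The collar, 0.45 kg, only rests in its seat and comes up if lifted or dragged upwards
- lock (a joint): angle of the clamp lever, rad: 0 = free, lever towards the grinder's front (its -x); grows clockwise seen from above to 1.57 = locked, hard against its stop, pointing straight away from the collar over its bracket (grinder's own +y). Starts between 0 and 0.4; friction about 0.25 N m (some 4 N), no spring, stays where it is left
- lock_axis (a point): point on the vertical axis of the clamp lever, 190 mm above the bench, 135 mm from the collar's axis along the grinder's own +y. The bracket under the lever is 34 mm wide, its top 147 mm above the bench, and reaches 195 mm from the collar's axis; on its outer end, on the side away from the front, stands the lever's steel stop lug, 183 mm above the bench
- lock_tip (a point): outer end of the clamp lever, on its top edge, 78 mm from the lever's axis, 190 mm above the bench. The lever is a straight black bar from a steel hub 30 mm across, 10 mm thick, 20 mm tall (170 to 190 mm above the bench); this point's own -x points outwards along it
- tamper: steel coffee tamper standing upright, 58 mm across, 90 mm tall; origin under its centre; a bystander, to be left alone
- cleaner: white cleaner bottle, 64 mm across, 170 mm tall; origin under its centre; a bystander, to be left alone
- dosing_cup: small steel cup, 58 mm across, 55 mm tall; origin under its centre; a bystander, to be left alone
- screwdriver: screwdriver lying on the bench; origin under its middle; a bystander, to be left alone
- portafilter: portafilter lying on the bench, bowl 66 mm across at its origin, handle 155 mm long along its own -x; a bystander, to be left alone
- hopper: clear empty bean hopper, an open cup 120 mm across, 130 mm tall; origin under its centre; a bystander, to be left alone
- burr: steel burr ring, 58 mm across, 12 mm tall; origin under its centre; a bystander, to be left alone

How it is judged:
By the outcome, as a careful person would: the job done as asked, in the order asked, and still so for the second after the job is handed in, with the robot touching nothing.
It also fails if it takes over 61 s, if anything falls off the work surface, if the arm or the gripper's body presses on something with over 40 N, if the wrist force passes 120 N, or if a joint passes its speed limit or range.

### The arm

A 6-joint arm with a two-finger parallel gripper is mounted at the origin on the work surface. World frame = base frame: x ahead of the robot, y to its left, z up, the work surface at z = 0. Lengths are in m, angles in rad, forces in N, time in s.
With the tool pointing down it reaches from about 0.3 to 1 m from the base axis. Payload 5.1 kg.
Tool frame: the origin (TCP) lies at the very end of the fingers, on their centre line; the grasp point (between the pads) lies 19 mm behind it; z points along the fingers, y is the line along which they close (so a half turn about z gives the same grasp; the last joint's range is limited). The gripper opens to 95 mm and grips with 3 to 60 N. Pads are 20 mm wide; open, the fingers measure 119 mm over their backs; the gripper's body (75 mm by 180 mm) begins 59 mm behind the grasp point.
Start: joints at [1.244, 0.124, 1.65, -0, 1.367, -0.083], TCP at [0.157, 0.631, 0.215] pointing down, gripper open.
Joint ranges: [-2.61, 2.61], [-1.02, 2.33], [0.03, 2.71], [-1.35, 4.49], [0.32, 2.68], [-2.91, 2.91]. Speed limits (rad/s): [2.57, 2.57, 3.14, 3.14, 3.14, 3.14].

### API

Orientations are given as a unit quaternion [x, y, z, w].
In Python, from workcell import ctrl gives the robot as it stands.
- The arm moves only by the tool drive_tool, never from a script. Its argument "rows" is text: rows parted by semicolons, each of 7 numbers parted by spaces: the opening, from -1 (shut) to 1 (fully open), so that 0 is half open, then the shift along the tool's x, y, z each as a share of 0.06 m, from -1 to 1, then the turn, a rotation vector about the tool's x, y, z each as a share of 5 degrees, from -1 to 1. In form: gripper x y z rx ry rz; .... A call has 1 to 10 rows; each row shifts and turns the commanded pose from where the row before left it, along the tool's axes as they then stand; what a row does not reach is not made up. A row lasts 1/8 s, in which the tool goes at most 62.5 mm and 10.7 degrees, less where a joint would pass 70% of its speed; a pose out of reach is approached as far as the arm can. A call with a number of a shift or a turn outside -1 to 1 is refused whole. A call with a gripper value outside its range is refused whole. The fingers move at their own pace and stop on an object; "squeeze" is the grip in N (left out, the last holds). Time passes only in rows, so rows that do not move let the fingers close. It gives the time, the measured TCP pose, the force, the opening and the grip force at its end, in the units of the state.
- ctrl.observe(): the state, without advancing time (a new reading comes with each control period).
- ctrl.get_image(name): name is "scene" or "top"; returns the picture (400x640x3 uint8, red, green, blue); there is no depth.
- ctrl.camera_model(name): a dict with "K" (3x3 intrinsics, pixels), "T" (4x4, takes a point from camera to world coordinates). Camera axes: x right, y down, z forward; pixel columns grow to the right and rows downward; lengths in m; the calibration is good to about 2 mm. A picture is of the moment at which its call begins. camera_model takes no time and is no camera call.
- ctrl.job_done(): hands the job in; it is judged then, once.
Trained networks look in the newest picture that a camera, given by its name, has taken for a name from the list of things; names that differ only in an ending like _2 or _b are one class to them, and where a whole thing is asked for, a point or a joint stands for the part that bears it (a point fixed in the world has none). Each returns a list of dicts, best first, with "conf" (0 to 1); they miss things now and then, are a little off and sometimes report something else, mostly with a low value. They report only what shows in the picture. A call takes as long as a camera call.
- ctrl.masks_of(label, camera): "pixels" (400x640 bool, what is visible of it) and "point" ([column, row] in pixels, amid what is visible of it).
The state is a dict: "t": time; "joints": joint angles; "dq": joint speeds; "joint_efforts": joint torques, N m; "ee_pos": TCP position; "orientation": TCP orientation; "ft_force": force on the tool from outside, world axes, zero at the start; "ft_torque": the same for the moment, N m; "width": finger opening in m; "gripper_force": force on a finger pad.
Only numpy, scipy, OpenCV 4.12 (cv2) and the standard library are available. Lean on these libraries where they do the work, as an engineer would, in place of code of your own. Each camera call takes 0.05 s, during which the arm holds its last target. There are 200 camera calls.

## Working session

There is one attempt and no reset: what is moved stays moved. The work goes in short steps, Python scripts to look and compute and a tool call to move; the robot and the scene stay as the last step left them, time stands still between calls to the robot, and variables do not carry over. Pictures are saved under pics/ and viewed, at most 12 in all, crops included, and the job is handed in when it is done.

Besides the shell and the picture viewer there is one more tool, called after "Request:" by a JSON object that holds its "op" and its "data", one argument or row to a line. drive_tool: Moves the arm, as the interface text tells. Shift numbers are shares of 0.06 m and turn numbers shares of 5 degrees, none past 1 either way. Its arguments: {"type":"object","properties":{"rows":{"type":"string"},"squeeze":{"type":"number"}},"required":["rows"]}

```bash
mkdir -p pics
python3 - <<'E'
from workcell import ctrl
import cv2,numpy as np
o=ctrl.observe();print(o['t'],o['ee_pos'],o['orientation'],o['width'])
for n in ['scene','top']:
    im=ctrl.get_image(n);cv2.imwrite(f'pics/{n}0.png',im[:,:,::-1])
    m=ctrl.camera_model(n);print(n,np.round(m['K'],1).tolist(),np.round(m['T'],3).tolist())
    for l in ['grinder','collar','collar_axis','pointer_tip','marker','marker_tip','lock','lock_tip']:
        print(l,[(round(d['conf'],2),np.round(d['point']).tolist(),int(d['pixels'].sum())) for d in ctrl.masks_of(l,n)][:3])
E
```

```text
0.0 [0.15673529 0.63015552 0.21338299] [ 1.21603134e-01  9.92578255e-01 -1.02130809e-03 -2.03970028e-04] 0.09505722685968238
scene [[430.4, 0.0, 318.9], [0.0, 430.4, 199.0], [0.0, 0.0, 1.0]] [[-0.987, -0.142, 0.081, 0.45], [-0.163, 0.887, -0.433, 0.656], [-0.01, -0.44, -0.898, 1.451], [0.0, 0.0, 0.0, 1.0]]
grinder []
collar [(0.75, [326.0, 176.0], 648)]
collar_axis [(0.58, [326.0, 192.0], 3246)]
pointer_tip [(0.66, [327.0, 175.0], 604)]
marker [(0.95, [319.0, 187.0], 1249)]
marker_tip [(0.79, [321.0, 188.0], 1057)]
lock [(0.72, [338.0, 211.0], 179), (0.63, [328.0, 192.0], 3173)]
lock_tip [(0.61, [339.0, 210.0], 180), (0.21, [284.0, 330.0], 1301)]
top [[373.9, 0.0, 315.8], [0.0, 373.9, 202.7], [0.0, 0.0, 1.0]] [[0.019, -0.985, 0.174, 0.375], [-0.999, -0.014, 0.03, -0.001], [-0.027, -0.174, -0.984, 1.125], [0.0, 0.0, 0.0, 1.0]]
grinder [(0.76, [343.0, 212.0], 5406)]
collar [(0.65, [343.0, 197.0], 1059), (0.55, [299.0, 221.0], 228)]
collar_axis [(0.68, [334.0, 209.0], 2242), (0.61, [344.0, 210.0], 5220), (0.17, [471.0, 177.0], 277)]
pointer_tip [(0.82, [343.0, 198.0], 1036)]
marker [(0.59, [330.0, 208.0], 2406)]
marker_tip [(0.56, [337.0, 212.0], 2198)]
lock [(0.57, [297.0, 219.0], 190), (0.49, [164.0, 184.0], 1819)]
lock_tip [(0.77, [298.0, 220.0], 206), (0.47, [348.0, 194.0], 1013)]
```

View pics/scene0.png

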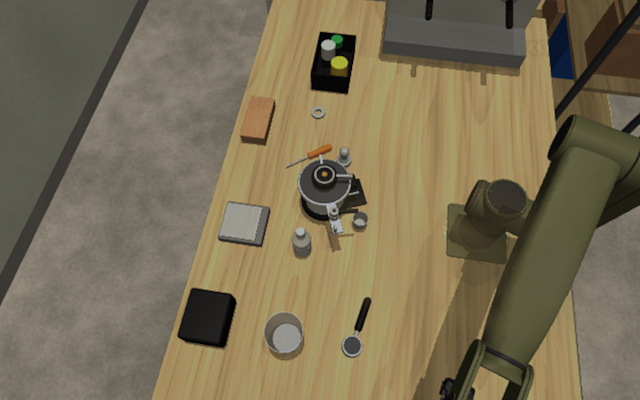

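View pics/top0.png

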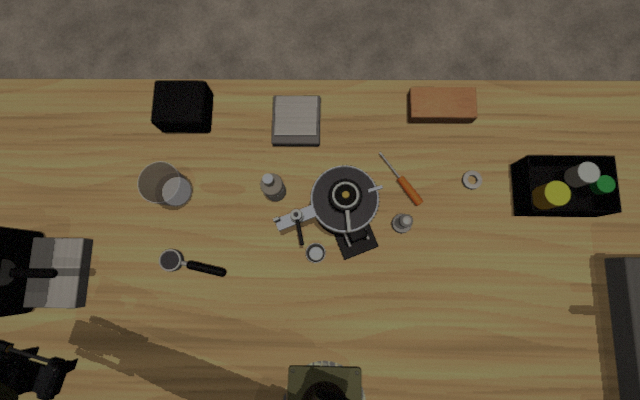

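The collar is near (345,195) in top, with the arm towards (348,238), the marker at about (376,189), and the lever from (296,214) to (301,243). I'll zoom in on these.

Run:
```python
import cv2,numpy as np
a=cv2.imread('pics/top0.png')[155:265,265:415];b=cv2.imread('pics/scene0.png')[140:250,280:390]
cv2.imwrite('pics/z1.png',cv2.resize(a,(800,587),interpolation=cv2.INTER_CUBIC))
cv2.imwrite('pics/z2.png',cv2.resize(b,(600,600),interpolation=cv2.INTER_CUBIC))
```

```text
(no output)
```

View pics/z1.png

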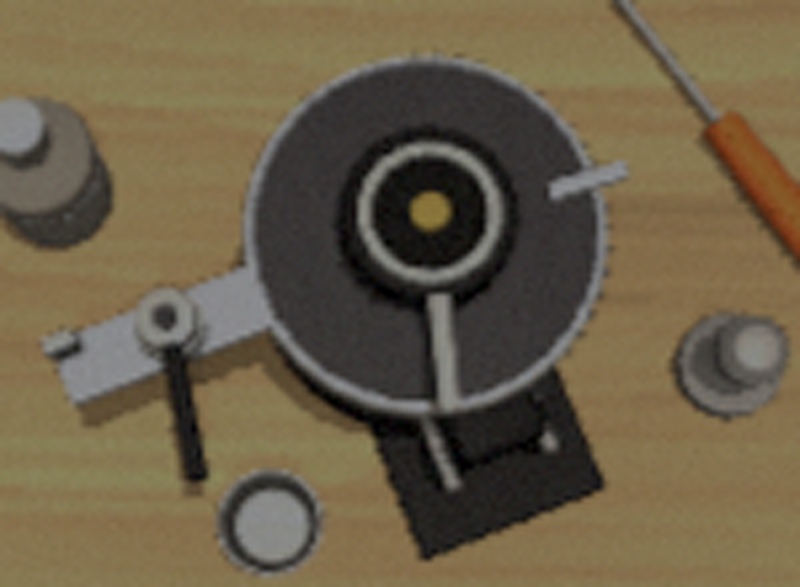

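View pics/z2.png

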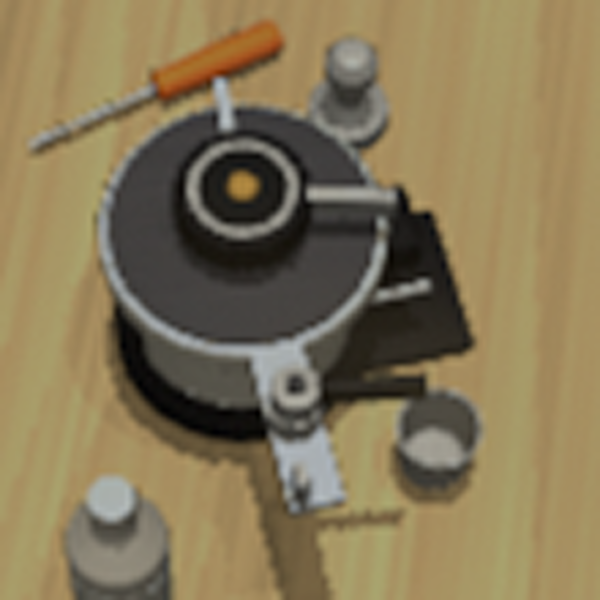

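The zoom shows the collar centre at z1 px (430,211), arm tip at (448,406), marker from (553,189) to (627,169), hub at (165,317), lever tip at (196,476), and the stop lug at the bracket's outer end.

```bash
cat > h.py <<'E'
from workcell import ctrl
import numpy as np,cv2
def ray(cam,uv,z):
    m=ctrl.camera_model(cam);K,T=np.array(m['K']),np.array(m['T'])
    d=T[:3,:3]@np.linalg.inv(K)@[uv[0],uv[1],1];o=T[:3,3]
    return (o+d*(z-o[2])/d[2])
E
python3 - <<'E'
from h import *
s=5.333
t=lambda u,v:((u+.5)/s-.5+265,(v+.5)/s-.5+155)
s2=600/110
c=lambda u,v:((u+.5)/s2-.5+280,(v+.5)/s2-.5+140)
def both(n,a,b,z):
    A=ray('top',t(*a),z)[:2];B=ray('scene',c(*b),z)[:2];print(n,A.round(4),B.round(4));return (A+B)/2
C=both('axis',(430,212),(243,187),.194)
P=both('ptr',(448,406),(399,198),.194)
Mo=both('mko',(627,169),(219,80),.158);Mi=both('mki',(553,189),(228,127),.158)
L=both('lock',(166,314),(296,383),.19)
Lt=both('ltip',(196,474),(425,379),.19)
F=both('flange',(426,236),(242,229),.148)
ang=lambda v:np.arctan2(v[1],v[0])
g=ang(L-C)-np.pi/2   # grinder yaw
print('C',C,'yaw',g,'dLC',np.linalg.norm(L-C),'rP',np.linalg.norm(P-C),'rM',np.linalg.norm(Mo-C),np.linalg.norm(Mi-C),'rL',np.linalg.norm(Lt-L))
w=lambda a:(a+np.pi)%(2*np.pi)-np.pi
f=g+np.pi
print('arm',w(ang(P-C)-f),'marker',w(ang(Mo-C)-f),w(ang(Mi-C)-f),'lock',-w(ang(Lt-L)-f))
print('world ang arm',ang(P-C),'marker',ang((Mo+Mi)/2-C),'lock dir',ang(Lt-L))
for n in ['tamper','cleaner','dosing_cup']:
    r=ctrl.masks_of(n,'top')
    if r: print(n,r[0]['conf'],ray('top',r[0]['point'],.06)[:2].round(3))
E
```

```text
axis [ 0.5619 -0.0467] [ 0.5609 -0.0455]
ptr [ 0.4697 -0.0555] [ 0.4655 -0.0528]
mko [ 0.5921 -0.1454] [ 0.5919 -0.1414]
mki [ 0.5815 -0.109 ] [ 0.5805 -0.1075]
lock [0.5117 0.0779] [0.5095 0.0785]
ltip [0.4363 0.0618] [0.4346 0.0639]
flange [ 0.5589 -0.047 ] [ 0.5608 -0.0411]
C [ 0.56141455 -0.04606588] yaw 0.38824354570017383 dLC 0.13426508562161132 rP 0.09420340188435677 rM 0.10205366700243906 0.06518261328926984 rL 0.07667599943807414
arm -0.30211136820817686 marker 1.4867934782145493 1.487841443685932 lock 0.1861038407304374
world ang arm -3.0554604760977964 marker -1.2661471708988978 lock dir -2.939452948620057
tamper 0.61 [ 0.538 -0.03 ]
cleaner 0.57 [0.618 0.156]
dosing_cup 0.55 [0.508 0.086]
```

Request:
{"op": "drive_tool", "data": {
  "rows": "-1 0 0 -0.1 0 0 1;-1 0 0 -0.1 0 0 1;-1 0 0 -0.1 0 0 1;-1 0 0 -0.1 0 0 1;-1 0 0 -0.1 0 0 1;-1 0 0 -0.1 0 0 1;-1 0 0 -0.1 0 0 1;-1 0 0 -0.1 0 0 1;-1 0 0 -0.1 0 0 1;-1 0 0 -0.1 0 0 1",
  "squeeze": 5
}}

```text
t: 2.3
ee_pos: [0.1569, 0.6307, 0.2748]
orientation: [0.531, 0.847, -0.0, -0.0]
ft_force: [-0.8, -0.0, -0.3]
width: 0.0023
gripper_force: 0.0
```

Request:
{"op": "drive_tool", "data": {
  "rows": "-1 0 0 0 0 0 1;-1 0 0 0 0 0 1;-1 0 0 0 0 0 1;-1 0 0 0 0 0 1;-1 0 0 0 0 0 0.2;-1 0 0 0 0 0 0;-1 0 0 0 0 0 0"
}}

```text
t: 3.18
ee_pos: [0.1569, 0.6308, 0.2747]
orientation: [0.675, 0.738, -0.0, -0.0]
ft_force: [-0.5, -0.1, -0.2]
width: 0.0006
gripper_force: 0.0
```

```bash
cat >> h.py <<'E'
from scipy.spatial.transform import Rotation as Ro
def go(x,y,z):
    o=ctrl.observe();R=Ro.from_quat(o['orientation']);X=R.as_matrix()[:,0]
    print('t',o['t'],'pos',np.round(o['ee_pos'],4),'xyaw',np.degrees(np.arctan2(X[1],X[0])),'tilt z',R.as_matrix()[:,2].round(4),'F',np.round(o['ft_force'],2),'w',o['width'])
    print('tool shift shares',(R.inv().apply(np.array([x,y,z])-o['ee_pos'])/.06).round(3))
E
python3 -c "
from h import *
go(.4786,-.0182,.25)"
```

```text
t 3.175 pos [0.1569 0.6308 0.2747] xyaw 95.06962839349606 tilt z [-0. -0. -1.] F [-0.53 -0.05 -0.2 ] w 0.0005866108182484887
tool shift shares [-11.247   4.385   0.411]
```

Request:
{"op": "drive_tool", "data": {
  "rows": "-1 -0.56 0.22 0 0 0 0;-1 -0.56 0.22 0 0 0 0;-1 -0.56 0.22 0 0 0 0;-1 -0.56 0.22 0 0 0 0;-1 -0.56 0.22 0 0 0 0;-1 -0.56 0.22 0 0 0 0;-1 -0.56 0.22 0 0 0 0;-1 -0.56 0.22 0 0 0 0;-1 -0.56 0.22 0 0 0 0;-1 -0.56 0.22 0 0 0 0"
}}

```text
t: 4.42
ee_pos: [0.3183, 0.3066, 0.2749]
orientation: [0.675, 0.738, 0.0, 0.0]
ft_force: [-0.1, -0.2, 0.4]
width: 0.0004
gripper_force: 0.0
```

Request:
{"op": "drive_tool", "data": {
  "rows": "-1 -0.56 0.22 0 0 0 0;-1 -0.56 0.22 0 0 0 0;-1 -0.56 0.22 0 0 0 0;-1 -0.56 0.22 0 0 0 0;-1 -0.56 0.22 0 0 0 0;-1 -0.56 0.22 0 0 0 0;-1 -0.56 0.22 0 0 0 0;-1 -0.56 0.22 0 0 0 0;-1 -0.56 0.22 0 0 0 0;-1 0 0 0 0 0 0"
}}

```text
t: 5.68
ee_pos: [0.4632, 0.0153, 0.2746]
orientation: [0.676, 0.736, -0.0, -0.0]
ft_force: [-0.0, -0.8, 0.1]
width: 0.0005
gripper_force: 0.0
```

```bash
python3 -c "
from h import *
go(.4786,-.0182,.177)
cv2.imwrite('pics/t1.png',cv2.resize(ctrl.get_image('top')[140:265,250:415,::-1],(792,600),interpolation=cv2.INTER_CUBIC))"
```

```text
t 5.675 pos [0.4632 0.0153 0.2746] xyaw 94.86442588948304 tilt z [-3.e-04 -1.e-04 -1.e+00] F [-0.04 -0.83  0.06] w 0.0005261289656814912
tool shift shares [-0.578  0.209  1.627]
```

View pics/t1.png

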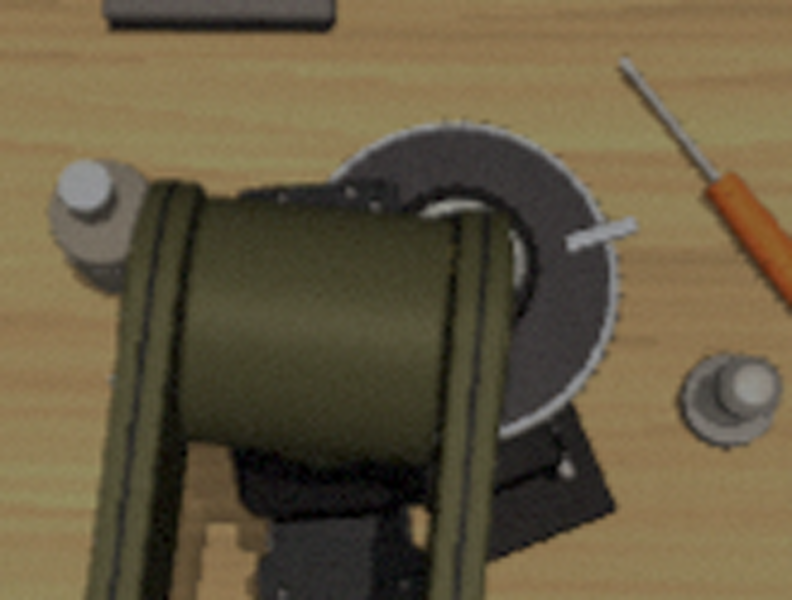

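The robot arm hides the contact area from the top camera (the marker is visible at about (600,233)), so I'll rely on TCP readings and back off to check.

Request:
{"op": "drive_tool", "data": {
  "rows": "-1 -0.29 0.1 0 0 0 0;-1 -0.29 0.1 0 0 0 0;-1 0 0 0.3 0 0 0;-1 0 0 0.4 0 0 0;-1 0 0 0.4 0 0 0;-1 0 0 0.3 0 0 0;-1 0 0 0.22 0 0 0;-1 0 0 0 0 0 0"
}}

```text
t: 6.72
ee_pos: [0.4771, -0.0166, 0.1762]
orientation: [0.675, 0.738, -0.001, -0.001]
ft_force: [0.1, -0.2, 0.1]
width: 0.0003
gripper_force: 0.0
```

Request:
{"op": "drive_tool", "data": {
  "rows": "-1 -0.08 0 0 0 0 0;-1 -0.08 0 0 0 0 0;-1 -0.08 0 0 0 0 0;-1 -0.08 0 0 0 0 0;-1 0 0 0 0 0 0;-1 0 0 0 0 0 0"
}}

```text
t: 7.48
ee_pos: [0.4794, -0.036, 0.1774]
orientation: [0.675, 0.737, -0.0, -0.0]
ft_force: [-0.1, -0.3, 0.5]
width: 0.0001
gripper_force: 0.0
```

```bash
cat >> h.py <<'E'
C=np.array([.5614,-.0461]);L=np.array([.5106,.0782])
def rel(O=C):
    o=ctrl.observe();R=Ro.from_quat(o['orientation']).as_matrix();d=(np.array(o['ee_pos'])[:2]-O)
    print('t',round(o['t'],2),'z',round(o['ee_pos'][2],4),'in tool x,y mm',(R[:2,:2].T@d*1000).round(1),'r',np.hypot(*d).round(4),'xyaw',np.degrees(np.arctan2(R[1,0],R[0,0])).round(1),'F',np.round(o['ft_force'],1))
E
python3 -c "
from h import *
rel()"
```

```text
t 7.47 z 0.1774 in tool x,y mm [ 17.3 -80.8] r 0.0826 xyaw 95.0 F [-0.1 -0.3  0.5]
```

Request:
{"op": "drive_tool", "data": {
  "rows": "-1 -0.04 0 0 0 0 0;-1 -0.094 -0.015 0 0 0 -0.8;-1 -0.094 -0.015 0 0 0 -0.8;-1 -0.094 -0.015 0 0 0 -0.8;-1 -0.094 -0.015 0 0 0 -0.8;-1 -0.094 -0.015 0 0 0 -0.8;-1 -0.094 -0.015 0 0 0 -0.8"
}}

```text
t: 8.35
ee_pos: [0.4828, -0.0709, 0.1774]
orientation: [0.506, 0.862, 0.001, -0.001]
ft_force: [-1.0, 4.7, 1.6]
width: 0.0006
gripper_force: 2.4
```

```bash
python3 -c "
from h import *
rel()
cv2.imwrite('pics/s1.png',cv2.resize(ctrl.get_image('scene')[140:250,270:410,::-1],(764,600),interpolation=cv2.INTER_CUBIC))"
```

```text
t 8.35 z 0.1774 in tool x,y mm [ 16.6 -80.7] r 0.0824 xyaw 119.2 F [-1.   4.7  1.6]
```

View pics/s1.png

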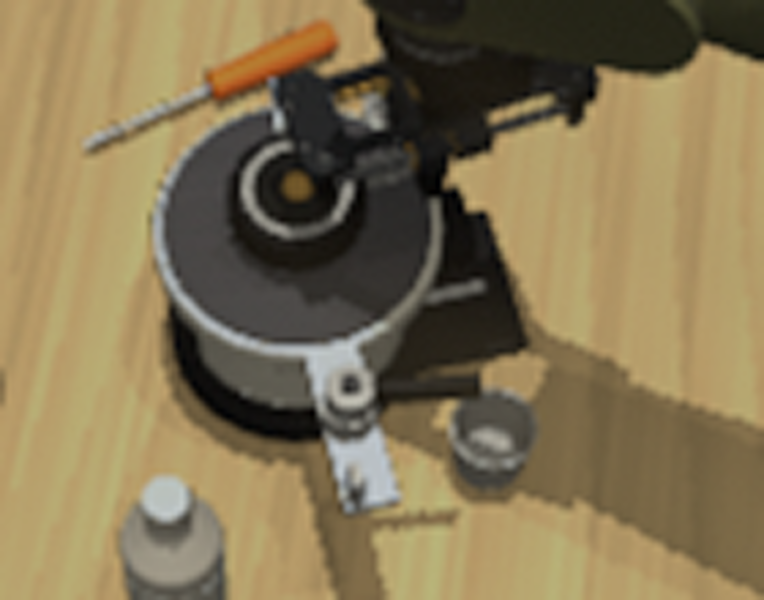

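The push is working: 4.8 N at the fingertip, with the arm hidden under the gripper. I'll continue.

Request:
{"op": "drive_tool", "data": {
  "rows": "-1 -0.094 -0.015 0 0 0 -0.8;-1 -0.094 -0.015 0 0 0 -0.8;-1 -0.094 -0.015 0 0 0 -0.8;-1 -0.094 -0.015 0 0 0 -0.8;-1 -0.094 -0.015 0 0 0 -0.8;-1 -0.094 -0.015 0 0 0 -0.8;-1 -0.094 -0.015 0 0 0 -0.8;-1 -0.094 -0.015 0 0 0 -0.8;-1 -0.094 -0.015 0 0 0 -0.8;-1 -0.094 -0.015 0 0 0 -0.8"
}}

```text
t: 9.65
ee_pos: [0.5169, -0.1151, 0.1774]
orientation: [0.181, 0.983, 0.001, -0.001]
ft_force: [-2.6, 4.2, 2.9]
width: 0.0004
gripper_force: 2.4
```

```bash
python3 -c "
from h import *
rel()"
```

```text
t 9.65 z 0.1774 in tool x,y mm [ 17.  -80.3] r 0.0821 xyaw 159.1 F [-2.6  4.2  2.9]
```

Request:
{"op": "drive_tool", "data": {
  "rows": "-1 -0.094 -0.015 0 0 0 -0.8;-1 -0.094 -0.015 0 0 0 -0.8;-1 -0.094 -0.015 0 0 0 -0.8;-1 -0.094 -0.015 0 0 0 -0.8;-1 -0.094 -0.015 0 0 0 -0.8;-1 -0.094 -0.015 0 0 0 -0.8;-1 -0.047 -0.008 0 0 0 -0.4;-1 -0.047 -0.008 0 0 0 -0.4;-1 0 0 0 0 0 0"
}}

```text
t: 10.78
ee_pos: [0.5543, -0.1279, 0.177]
orientation: [-0.061, 0.998, 0.001, -0.002]
ft_force: [-3.9, 2.9, 2.3]
width: 0.0005
gripper_force: 2.1
```

```bash
python3 -c "
from h import *
rel()
a=cv2.resize(ctrl.get_image('top')[155:255,295:415,::-1],(480,400),interpolation=cv2.INTER_CUBIC)
b=cv2.resize(ctrl.get_image('scene')[140:210,290:370,::-1],(457,400),interpolation=cv2.INTER_CUBIC)
cv2.imwrite('pics/s2.png',cv2.resize(np.hstack([a,b]),(800,342)))"
```

```text
t 10.78 z 0.177 in tool x,y mm [ 17.  -80.4] r 0.0822 xyaw -173.0 F [-3.9  2.9  2.3]
```

View pics/s2.png

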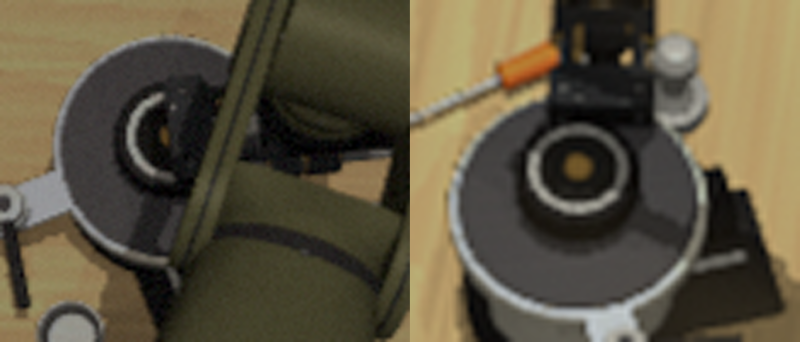

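Contact is hidden in both views, so I'll back off straight from the arm, lift clear and look.

Request:
{"op": "drive_tool", "data": {
  "rows": "-1 0.3 0 0 0 0 0;-1 0.3 0 0 0 0 0;-1 0 0 -0.5 0 0 0;-1 0 0 -0.6 0 0 0;-1 0.4 0 0 0 0 0;-1 0.6 0 0 0 0 0;-1 0.6 0 0 0 0 0;-1 0.6 0 0 0 0 0;-1 0.6 0 0 0 0 0;-1 0.2 0 0 0 0 0"
}}

```text
t: 12.12
ee_pos: [0.3402, -0.1554, 0.2437]
orientation: [-0.06, 0.998, -0.001, 0.001]
ft_force: [0.2, 0.5, -0.2]
width: 0.0006
gripper_force: 0.0
```

```bash
python3 -c "
from h import *
rel()
a=ctrl.get_image('top')[170:225,325:405,::-1];b=ctrl.get_image('scene')[145:195,290:350,::-1]
a=cv2.resize(a,None,fx=5,fy=5,interpolation=cv2.INTER_CUBIC)
b=cv2.resize(b,None,fx=5,fy=5,interpolation=cv2.INTER_CUBIC);b=cv2.copyMakeBorder(b,0,25,0,0,0)
cv2.imwrite('pics/s3.png',np.hstack([a,b]))"
```

```text
t 12.12 z 0.2437 in tool x,y mm [232.8 -81.9] r 0.2468 xyaw -173.1 F [ 0.2  0.5 -0.2]
```

View pics/s3.png

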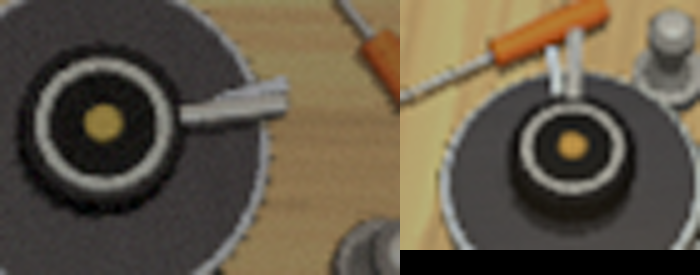

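```bash
python3 -c "
from h import *
f=lambda u,v,x,y:((u+.5)/5-.5+x,(v+.5)/5-.5+y)
for cam,x,y,c,t,r in [('top',325,170,(103,123),(287,103),(182,114)),('scene',290-80,145,(572,146),(575,31),(573,97))]:
    P=[ray(cam,f(*q,x,y),.194)[:2] for q in (c,t,r)]
    for a in (P[0],C):
        print(cam,P[0].round(4),P[1].round(4),[(np.degrees(np.arctan2(*(p-a)[::-1])).round(2)%360,np.hypot(*(p-a)).round(4)) for p in P[1:]])
"
```

```text
top [ 0.5623 -0.0466] [ 0.5738 -0.1395] [(np.float64(277.09000000000003), np.float64(0.0936)), (np.float64(277.39), np.float64(0.0403))]
top [ 0.5623 -0.0466] [ 0.5738 -0.1395] [(np.float64(277.58), np.float64(0.0943)), (np.float64(278.52), np.float64(0.0409))]
scene [ 0.5614 -0.0457] [ 0.5737 -0.1356] [(np.float64(277.76), np.float64(0.0908)), (np.float64(278.05), np.float64(0.0381))]
scene [ 0.5614 -0.0457] [ 0.5737 -0.1356] [(np.float64(277.82), np.float64(0.0904)), (np.float64(278.19), np.float64(0.0377))]
```

Request:
{"op": "drive_tool", "data": {
  "rows": "-1 -0.4 0 0 0 0 0;-1 -0.7 0 0 0 0 0;-1 -0.7 0 0 0 0 0;-1 -0.7 0.02 0 0 0 0;-1 -0.5 0 0 0 0 0;-1 -0.2 0 0 0 0 0;-1 0 0 0.5 0 0 0;-1 0 0 0.4 0 0 0;-1 0 0 0.2 0 0 0;-1 -0.25 0 0 0 0 0"
}}

```text
t: 13.48
ee_pos: [0.5458, -0.1283, 0.1767]
orientation: [-0.061, 0.998, 0.0, -0.001]
ft_force: [0.1, 0.2, 0.4]
width: 0.0008
gripper_force: 0.0
```

Request:
{"op": "drive_tool", "data": {
  "rows": "-1 -0.08 0 0 0 0 0;-1 0 0 0 0 0 0;-1 0 0 0 0 0 0"
}}

```text
t: 13.85
ee_pos: [0.5514, -0.1279, 0.1782]
orientation: [-0.061, 0.998, -0.0, 0.0]
ft_force: [-0.5, -0.1, -0.5]
width: 0.0005
gripper_force: 0.0
```

```bash
python3 -c "
from h import *
rel()"
```

```text
t 13.85 z 0.1782 in tool x,y mm [ 20. -80.] r 0.0824 xyaw -173.0 F [-0.5 -0.1 -0.5]
```

Request:
{"op": "drive_tool", "data": {
  "rows": "-1 -0.05 0 0 0 0 0;-1 -0.047 -0.008 0 0 0 -0.4;-1 -0.047 -0.008 0 0 0 -0.4;-1 -0.047 -0.008 0 0 0 -0.4;-1 -0.047 -0.008 0 0 0 -0.4;-1 -0.024 -0.004 0 0 0 -0.2;-1 0 0 0 0 0 0"
}}

```text
t: 14.72
ee_pos: [0.5672, -0.1273, 0.1775]
orientation: [-0.14, 0.99, -0.0, 0.0]
ft_force: [-2.5, -2.8, 3.2]
width: 0.0007
gripper_force: 1.7
```

```bash
python3 -c "
from h import *
rel()"
```

```text
t 14.72 z 0.1775 in tool x,y mm [ 16.9 -79.7] r 0.0814 xyaw -164.0 F [-2.5 -2.8  3.2]
```

Request:
{"op": "drive_tool", "data": {
  "rows": "-1 0.3 0 0 0 0 0;-1 0.3 0 0 0 0 0;-1 0 0 -0.5 0 0 0;-1 0 0 -0.6 0 0 0;-1 0.4 0 0 0 0 0;-1 0.6 0 0 0 0 0;-1 0.6 0 0 0 0 0;-1 0.6 0 0 0 0 0;-1 0.6 0 0 0 0 0;-1 0.2 0 0 0 0 0"
}}

```text
t: 15.98
ee_pos: [0.3575, -0.1871, 0.2431]
orientation: [-0.138, 0.99, -0.0, 0.001]
ft_force: [0.6, 0.3, 0.3]
width: 0.0004
gripper_force: 0.0
```

```bash
python3 -c "
from h import *
rel()
A=np.mean([ctrl.get_image('top').astype(float) for _ in range(6)],0).astype('uint8');B=np.mean([ctrl.get_image('scene').astype(float) for _ in range(6)],0).astype('uint8')
cv2.imwrite('pics/A.png',A[:,:,::-1]);cv2.imwrite('pics/B.png',B[:,:,::-1])
a=A[175:210,335:390,::-1];b=B[145:180,305:340,::-1]
a=cv2.resize(a,None,fx=8,fy=8,interpolation=cv2.INTER_CUBIC)
b=cv2.resize(b,None,fx=8,fy=8,interpolation=cv2.INTER_CUBIC)
cv2.imwrite('pics/s4.png',np.hstack([a,b]))"
```

```text
t 15.97 z 0.2431 in tool x,y mm [234.7 -79.7] r 0.2479 xyaw -164.1 F [0.6 0.3 0.3]
```

View pics/s4.png

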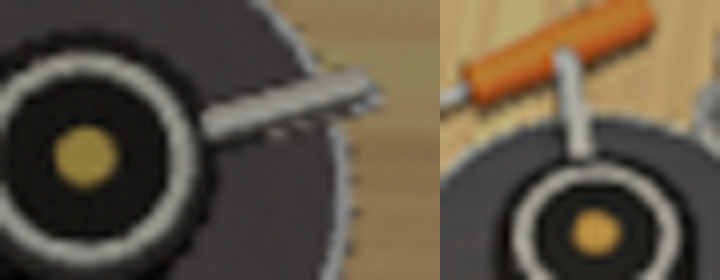

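```bash
python3 -c "
from h import *
f=lambda u,v,x,y:((u+.5)/8-.5+x,(v+.5)/8-.5+y)
for cam,x,y,c,t,r in [('top',335,175,(86,157),(368,83),(207,124)),('scene',305-55,145,(597,232),(565,53),(580,152))]:
    P=[ray(cam,f(*q,x,y),.194)[:2] for q in (c,t,r)]
    print(cam,P[0].round(4),[(np.degrees(np.arctan2(*(p-a)[::-1])).round(2)%360,np.hypot(*(p-a)).round(4)) for a in (P[0],C,P[2]) for p in P[1:2]])
# marker/arm overlay on averaged pictures with predicted outlines
def proj(cam,P):
    m=ctrl.camera_model(cam);T=np.linalg.inv(m['T']);p=(T[:3,:3]@np.array(P).T).T+T[:3,3];q=(np.array(m['K'])@p.T).T;return q[:,:2]/q[:,2:]
def bar(a,r0,r1,w,z):
    u=np.array([np.cos(a),np.sin(a)]);n=np.array([-u[1],u[0]]);return [[*(C+u*r+n*s*w/2),z] for r,s in((r0,-1),(r1,-1),(r1,1),(r0,1))]
out=[]
for cam,n,x,y,w,h in [('top','A',340,170,50,45),('scene','B',300,140,45,45)]:
    im=cv2.resize(cv2.imread(f'pics/{n}.png')[y:y+h,x:x+w],None,fx=8,fy=8,interpolation=cv2.INTER_CUBIC)
    im0=cv2.resize(cv2.imread('pics/top0.png' if cam=='top' else 'pics/scene0.png')[y:y+h,x:x+w],None,fx=8,fy=8,interpolation=cv2.INTER_CUBIC)
    for k,(A,col,sh) in enumerate([(bar(np.radians(286.5),.042,.095,.01,.194),(0,0,255),im),(bar(np.radians(287.5),.064,.104,.009,.158),(255,255,0),im0)]):
        q=((proj(cam,A)-[x,y]+.5)*8-.5);cv2.polylines(sh,[q.round().astype(int)],True,col,1)
    out.append(np.hstack([im,im0]))
w=max(o.shape[1] for o in out)
cv2.imwrite('pics/ov.png',cv2.resize(np.vstack([cv2.copyMakeBorder(o,0,0,0,w-o.shape[1],0) for o in out]),(666,600)))
"
```

```text
top [ 0.5623 -0.0469] [(np.float64(285.73), np.float64(0.0926)), (np.float64(286.14), np.float64(0.0937)), (np.float64(285.31), np.float64(0.0528))]
scene [ 0.561  -0.0467] [(np.float64(287.90999999999997), np.float64(0.0894)), (np.float64(287.53), np.float64(0.0898)), (np.float64(286.61), np.float64(0.0498))]
```

View pics/ov.png

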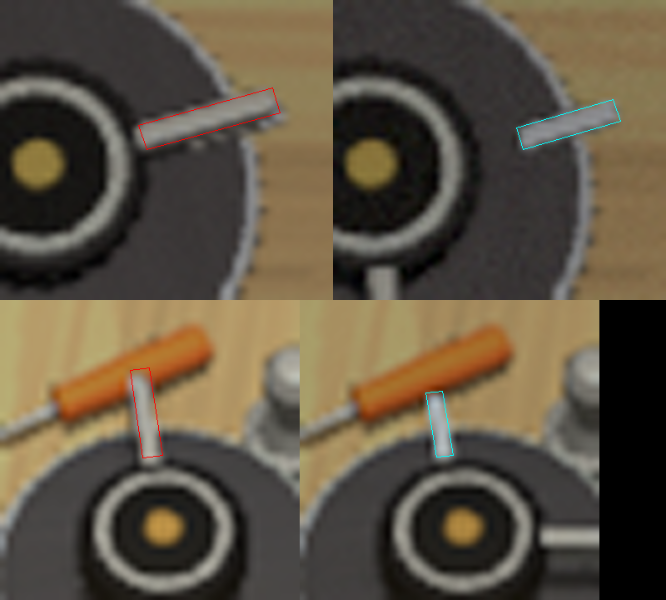

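```bash
cat > fit.py <<'E'
from h import *
from scipy.optimize import minimize
def proj(cam,P):
    m=ctrl.camera_model(cam);T=np.linalg.inv(m['T']);p=np.array(P)@T[:3,:3].T+T[:3,3];q=p@np.array(m['K']).T;return q[:,:2]/q[:,2:]
Cs={'top':np.array([.5621,-.0467]),'scene':np.array([.5610,-.0457])}
def fit(fn,cam,r0,r1,w,z,a0,side=True):
    g=cv2.cvtColor(cv2.imread(fn),cv2.COLOR_BGR2GRAY).astype(np.float32)
    r=np.linspace(r0,r1,60);off=np.linspace(-.010,.010,41)
    def sample(a,t):
        u=np.array([np.cos(a),np.sin(a)]);n=np.array([-u[1],u[0]])
        P=[[*(Cs[cam]+u*x+n*(o+t)),z] for x in r for o in off]
        q=proj(cam,P).astype(np.float32)
        return cv2.remap(g,q[:,:1],q[:,1:],cv2.INTER_LINEAR).reshape(60,41)
    tmpl=np.where(abs(off)<w/2,1,0.);tmpl-=tmpl.mean()
    best=max(((sample(np.radians(a),t)@tmpl).sum(),a,t) for a in np.arange(a0-4,a0+4,.25) for t in [0])
    b2=max(((sample(np.radians(a),t)@tmpl).sum(),a,t) for a in np.arange(a0-4,a0+4,.5) for t in np.arange(-.002,.0021,.0005))
    print(fn,'radial fit',best[1],'free',b2[1],b2[2])
if __name__=='__main__':
    for cam,n in(('top','A'),('scene','B')):
        fit(f'pics/{cam}0.png',cam,.066,.102,.009,.158,287.5)
        fit(f'pics/{n}.png',cam,.05,.093,.010,.194,286.5)
E
python3 fit.py
```

```text
pics/top0.png radial fit 287.5 free 288.5 -0.0015
pics/A.png radial fit 287.0 free 288.5 -0.002
pics/scene0.png radial fit 287.75 free 288.5 -0.001
pics/B.png radial fit 287.25 free 288.5 -0.0015
```

Arm and marker agree within about 0.5° in both cameras, so the collar is set. Next is the lever.

Request:
{"op": "drive_tool", "data": {
  "rows": "-1 0 0 0 0 0 0.86;-1 0 0 0 0 0 0"
}}

```text
t: 16.82
ee_pos: [0.3593, -0.1868, 0.2434]
orientation: [-0.103, 0.995, 0.0, -0.0]
ft_force: [0.1, 0.1, 0.6]
width: 0.0008
gripper_force: 0.0
```

```bash
python3 -c "
from h import *
go(.4612,.0303,.174)"
```

```text
t 16.825 pos [ 0.3593 -0.1868  0.2434] xyaw -168.20600172304793 tilt z [-2.e-04  1.e-04 -1.e+00] F [0.07 0.07 0.56] w 0.0008280153353231274
tool shift shares [-2.402  3.195  1.157]
```

Request:
{"op": "drive_tool", "data": {
  "rows": "-1 -0.3 0.4 0 0 0 0;-1 -0.4 0.53 0 0 0 0;-1 -0.5 0.67 0 0 0 0;-1 -0.5 0.67 0 0 0 0;-1 -0.4 0.53 0 0 0 0;-1 -0.3 0.4 0 0 0 0;-1 0 0 0.4 0 0 0;-1 0 0 0.5 0 0 0;-1 0 0 0.26 0 0 0;-1 0 0 0 0 0 0"
}}

```text
t: 18.08
ee_pos: [0.4604, 0.0304, 0.1726]
orientation: [-0.102, 0.995, 0.0, -0.001]
ft_force: [-0.0, 0.3, -0.7]
width: 0.0006
gripper_force: 0.0
```

```bash
python3 -c "
from h import *
rel(L)"
```

```text
t 18.07 z 0.1726 in tool x,y mm [ 58.9 -36.6] r 0.0693 xyaw -168.2 F [-0.   0.3 -0.7]
```

Request:
{"op": "drive_tool", "data": {
  "rows": "-1 0 0.15 0 0 0 0;-1 0 0.15 0 0 0 0;-1 0.017 0.068 0 0 0 0.8;-1 0.017 0.068 0 0 0 0.8;-1 0.017 0.068 0 0 0 0.8;-1 0.017 0.068 0 0 0 0.8;-1 0.017 0.068 0 0 0 0.8"
}}

```text
t: 18.95
ee_pos: [0.4512, 0.0675, 0.1749]
orientation: [0.073, 0.997, -0.001, 0.001]
ft_force: [-1.2, -3.7, 0.9]
width: 0.0007
gripper_force: 2.1
```

```bash
python3 -c "
from h import *
rel(L)"
```

```text
t 18.95 z 0.1749 in tool x,y mm [ 57.2 -19.2] r 0.0604 xyaw 171.6 F [-1.2 -3.7  0.9]
```

Request:
{"op": "drive_tool", "data": {
  "rows": "-1 0.018 0.068 0 0 0 0.8;-1 0.018 0.068 0 0 0 0.8;-1 0.018 0.068 0 0 0 0.8;-1 0.018 0.068 0 0 0 0.8;-1 0.018 0.068 0 0 0 0.8;-1 0.018 0.068 0 0 0 0.8;-1 0.018 0.068 0 0 0 0.8;-1 0.018 0.068 0 0 0 0.8;-1 0.018 0.068 0 0 0 0.8;-1 0.018 0.068 0 0 0 0.8"
}}

```text
t: 20.2
ee_pos: [0.459, 0.1084, 0.1749]
orientation: [0.41, 0.912, -0.001, 0.0]
ft_force: [-2.5, -2.9, 2.6]
width: 0.0005
gripper_force: 2.1
```

Request:
{"op": "drive_tool", "data": {
  "rows": "-1 0.018 0.068 0 0 0 0.8;-1 0.018 0.068 0 0 0 0.8;-1 0.009 0.034 0 0 0 0.4;-1 0.009 0.034 0 0 0 0.4;-1 0.009 0.034 0 0 0 0.4"
}}

```text
t: 20.82
ee_pos: [0.4683, 0.1198, 0.1748]
orientation: [0.517, 0.856, -0.001, 0.0]
ft_force: [-1.3, -3.5, 1.3]
width: 0.0007
gripper_force: 2.0
```

```bash
python3 -c "
from h import *
rel(L)"
```

```text
t 20.82 z 0.1748 in tool x,y mm [ 56.5 -18.1] r 0.0594 xyaw 117.7 F [-1.3 -3.5  1.3]
```

Still moving at about 4 N. I'll feel for the stop in small steps.

Request:
{"op": "drive_tool", "data": {
  "rows": "-1 0.009 0.034 0 0 0 0.4;-1 0.009 0.034 0 0 0 0.4;-1 0 0.017 0 0 0 0.2;-1 0 0 0 0 0 0"
}}

```text
t: 21.32
ee_pos: [0.4728, 0.1235, 0.174]
orientation: [0.554, 0.833, 0.0, -0.0]
ft_force: [-2.6, -1.0, 2.0]
width: 0.0008
gripper_force: 1.4
```

Request:
{"op": "drive_tool", "data": {
  "rows": "-1 0 0.017 0 0 0 0;-1 0 0 0 0 0 0"
}}

```text
t: 21.58
ee_pos: [0.4735, 0.1237, 0.1738]
orientation: [0.554, 0.833, 0.0, -0.0]
ft_force: [-3.8, 0.1, 3.4]
width: 0.0003
gripper_force: 2.0
```

Request:
{"op": "drive_tool", "data": {
  "rows": "-1 0 0.017 0 0 0 0;-1 0 0 0 0 0 0"
}}

```text
t: 21.82
ee_pos: [0.4744, 0.1242, 0.1738]
orientation: [0.554, 0.833, 0.0, -0.0]
ft_force: [-4.2, -0.2, 3.1]
width: 0.0004
gripper_force: 2.1
```

```bash
python3 -c "
from h import *
rel(L)"
```

```text
t 21.82 z 0.1738 in tool x,y mm [ 56.4 -15.6] r 0.0585 xyaw 112.7 F [-4.2 -0.2  3.1]
```

Request:
{"op": "drive_tool", "data": {
  "rows": "-1 0 0.017 0 0 0 0;-1 0 0 0 0 0 0"
}}

```text
t: 22.08
ee_pos: [0.4752, 0.1246, 0.1737]
orientation: [0.554, 0.833, -0.0, -0.0]
ft_force: [-5.1, 0.9, 3.8]
width: 0.0003
gripper_force: 2.4
```

Request:
{"op": "drive_tool", "data": {
  "rows": "-1 0 0.017 0 0 0 0;-1 0 0 0 0 0 0"
}}

```text
t: 22.32
ee_pos: [0.4754, 0.1246, 0.1737]
orientation: [0.554, 0.833, -0.001, -0.001]
ft_force: [-7.5, -1.5, 5.6]
width: 0.0005
gripper_force: 4.1
```

Request:
{"op": "drive_tool", "data": {
  "rows": "-1 0 0.017 0 0 0 0;-1 0 0 0 0 0 0"
}}

```text
t: 22.58
ee_pos: [0.4755, 0.1247, 0.1737]
orientation: [0.554, 0.833, -0.002, -0.002]
ft_force: [-11.7, -1.6, 7.6]
width: 0.0003
gripper_force: 6.1
```

The lever has stopped moving (12 N, position constant), so it's on its stop. I'll retreat and check everything.

Request:
{"op": "drive_tool", "data": {
  "rows": "-1 0 -0.3 0 0 0 0;-1 0 -0.4 0 0 0 0;-1 0 0 -0.5 0 0 0;-1 0 0 -0.7 0 0 0;-1 0.2 -0.5 0 0 0 0;-1 0.4 -0.6 0 0 0 0;-1 0.6 -0.5 0 0 0 0;-1 0.6 -0.4 0 0 0 0;-1 0.6 0 0 0 0 0;-1 0.3 0 0 0 0 0"
}}

```text
t: 23.82
ee_pos: [0.2654, 0.2134, 0.2459]
orientation: [0.553, 0.833, 0.002, 0.001]
ft_force: [0.3, -0.5, -0.2]
width: 0.0004
gripper_force: 0.0
```

```bash
python3 -c "
from fit import *
rel(L)
for n in('top','scene'):
    im=np.mean([ctrl.get_image(n).astype(float) for _ in range(6)],0).astype('uint8');cv2.imwrite(f'pics/{n}F.png',im[:,:,::-1])
for cam in('top','scene'): fit(f'pics/{cam}F.png',cam,.05,.093,.010,.194,286.5)
a=cv2.imread('pics/topF.png')[155:255,265:415];b=cv2.imread('pics/sceneF.png')[140:250,280:390]
cv2.imwrite('pics/f.png',np.hstack([cv2.resize(a,(480,320)),cv2.resize(b,(320,320))]))"
```

```text
t 23.82 z 0.2459 in tool x,y mm [ 219.7 -173.6] r 0.28 xyaw 112.8 F [ 0.3 -0.5 -0.2]
pics/topF.png radial fit 287.0 free 288.5 -0.002
pics/sceneF.png radial fit 287.25 free 288.5 -0.0015
```

View pics/f.png

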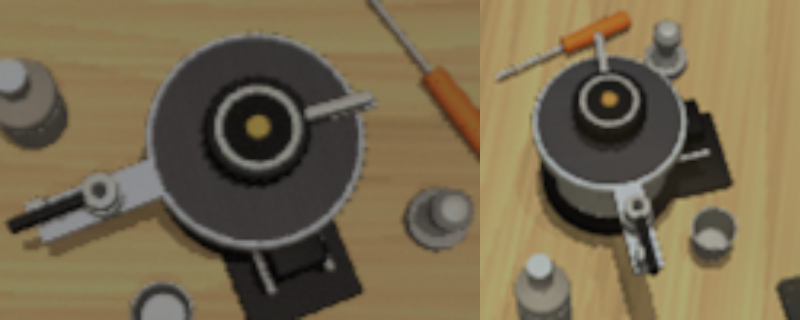

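The lever lies along its bracket from (100,193) to (12,225), against the lug. The arm (340,105) is unchanged over the marker, and the bystanders haven't moved. Handing in.

```bash
python3 -c "
from workcell import ctrl
print(ctrl.job_done())"
```

```text
the job is handed in; nothing more can be done
None
```

The collar arm points at the marker to within about 0.5° in both cameras, and the clamp lever is home against its stop; the job was handed in at about 24 s and I have not seen the verdict.

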